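# Set up the two-lid fixings tin with its parts tray open

### The arm

A 6-joint arm with a two-finger parallel gripper is mounted at the origin on the work surface; the furniture and walls round the work are solid. World frame = base frame: x ahead of the robot, y to its left, z up, the work surface at z = 0. Lengths are in m, angles in rad, forces in N, time in s.
With the tool pointing down it reaches from about 0.3 to 0.85 m from the base axis. Payload 4.2 kg.
Tool frame: the origin (TCP) lies midway between the tips of the shut fingers; the grasp point (between the pads) lies 19 mm behind it; z points along the fingers, y is the line along which they close (so a half turn about z gives the same grasp; the last joint's range is limited). The gripper opens to 91 mm and grips with 3 to 60 N. Pads are 32 mm wide; open, the fingers measure 118 mm over their backs; the gripper's body (76 mm by 178 mm) begins 60 mm behind the grasp point.
Start: joints at [-1.292, 0.32, 1.565, -0, 1.257, -0.02], TCP at [0.169, -0.55, 0.214] pointing down, gripper open.
Joint ranges: [-3.11, 3.11], [-0.84, 2.01], [0.21, 2.61], [-1.34, 4.49], [0.05, 2.63], [-2.56, 2.56]. Speed limits (rad/s): [2.57, 2.57, 3.14, 3.14, 3.14, 3.14].

### API

Orientations are given as a rotation vector (axis times angle).
In Python, from cell import r, viewer, models gives the robot as it stands. The module is installed in compiled form; this text tells all that it offers.
- The arm moves only by the tool move_arm, never from a script. Its argument "series" is a list of rows, each a list of 7 numbers: the turn, a rotation vector about the world's x, y, z each as a share of 90 degrees, from -1 to 1, then the shift along the world's x, y, z each as a share of 50 mm, from -1 to 1, then the opening, from 0 (shut) to 1 (fully open). A call has 1 to 5 rows; each row shifts and turns the commanded pose from where the row before left it; what a row does not reach is not made up. A row lasts 1/8 s, in which the tool goes at most 62.5 mm and 10.7 degrees, less where a joint would pass 70% of its speed; a pose out of reach is approached as far as the arm can. A call with a number of a shift or a turn outside -1 to 1 is refused whole. A call with a gripper value outside its range is refused whole. The fingers move at their own pace and stop on an object; "newtons" is the grip in N (left out, the last holds). Time passes only in rows, so rows that do not move let the fingers close. It gives the time, the measured TCP pose, the force, the opening and the grip force at its end, in the units of the state.
- r.get_state(): the state, without advancing time (a new reading comes with each control period).
- viewer.read_camera(name): name is "side" or "top"; returns a dict with "img" (400x640x3 uint8, red, green, blue), "range_z" (400x640 float32, m along the optical axis (not along the pixel's ray), 0 where there is no reading), "fx", "fy", "cx", "cy" (pixels), "k1" (the pictures are not rectified: a ray, as slopes to the right and down, at radius r is drawn at 1 + k1 r^2 times it, then the intrinsics apply), "pose" (4x4, takes a point from camera to world coordinates). Camera axes: x right, y down, z forward; pixel columns grow to the right and rows downward; lengths in m; the calibration is good to about 2 mm. A picture is of the moment at which its call begins.
- r.finish_job(): hands the job in; it is judged then, once.
Trained networks look in a picture, given as the dict that the camera call returned (one of the last four; its "shot" number tells which), for a name from the list of things; names that differ only in an ending like _2 or _b are one class to them, and where a whole thing is asked for, a point or a joint stands for the part that bears it (a point fixed in the world has none). Each returns a list of dicts, best first, with "confidence" (0 to 1); they miss things now and then, are a little off and sometimes report something else, mostly with a low value. They report only what shows in the picture. A call takes as long as a camera call. They do not tell look-alikes from the thing itself.
- models.look_for(picture, query): "position" ([x, y, z] in m, in world coordinates, good to about 4 mm: the middle of the surface that is visible of it).
- models.silhouettes(picture, query): "pixels" (400x640 bool, what is visible of it).
- models.mark_of(picture, query): "position" ([x, y, z] in m, in world coordinates, good to about 4 mm: a listed point, or the origin of a listed thing).
The state is a dict: "t": time; "joint_pos": joint angles; "qvel": joint speeds; "joint_efforts": joint torques, N m; "position": TCP position; "orientation": TCP orientation; "ft_force": force on the tool from outside, world axes, zero at the start; "ft_torque": the same for the moment, N m; "width": finger opening in m; "gripper_force": force on a finger pad.
Only numpy, scipy, OpenCV 4.12 (cv2) and the standard library are available. Lean on these libraries where they do the work, as an engineer would, in place of code of your own. Each camera call takes 0.05 s, during which the arm holds its last target. There are 200 camera calls.

### The job

Get the fixings tin ready for work, with its tray of nuts and washers open. First slide the roll of tape that is parked on the stem of the lid set up off it and set it down flat on the bare bench; then carry the two nested lids together, level, by the stem of the inner (tray) lid and lower them into the open tin until they sit fully home. Last, lift the outer lid alone straight up by its collar, leaving the inner lid seated, and finish while still holding the outer lid level with its whole skirt higher than the stem's tip; the tin stays where it stands and the things around are not disturbed.

Things in the scene. Friction and masses are not known exactly. Their poses are not given: they have to be found in the camera images.
- tin: Round open steel tin with brass screws on its floor, standing upright; 118 mm outer diameter, 112 mm bore, 70 mm high, heavy (about 2 kg). Origin: centre of its underside, z up. It and the lid set swap places (one nearer the robot, one farther) between starts.
- tin_mouth (a point): Centre of the tin's mouth, level with the rim (70 mm above its underside).
- inner_lid: Inner lid: round dished aluminium tray holding nuts and washers, with an upright 16 mm stem. Starts on the bench, about 0.35 kg. Origin: centre of its underside, z along the stem. Plug 14 mm deep, 108 mm wide, tapering to 100 mm in its lowest 5 mm; above it a 124 mm flange (14 to 17 mm up) that rests on the tin's rim. Stem tip 68 mm up. Home, its origin is 56 mm above the tin's underside.
- stem_grip (a point): On the stem's axis, 56 mm above the inner lid's underside, 12 mm below the stem's tip: middle of the 24 mm of stem standing out above the collar. z up along the stem. Home, it is 42 mm above the tin's rim. Lifting the stem lifts both lids, as the outer lid lies on the inner lid's flange.
- outer_lid: Outer lid: steel slip-over cap, 137 mm wide, 0.18 kg, lying on the inner lid's flange. Origin: centre of the skirt's lower edge (5 mm above the inner lid's underside), z up. Flat top 15 mm up. Skirt 130 mm wide inside; home, it reaches 9 mm down round the tin. In its middle a round collar, 32 mm outside, 23 mm inside, stands 24 mm up from the flat top; the stem runs loosely through it.
- collar_grip (a point): Point on the axis of the outer lid's collar, half-way up the collar: 12 mm above the lid's flat top, 27 mm above its skirt's lower edge. While the lids are nested it is 24 mm below stem_grip.
- tape_roll: Roll of black insulating tape on a cardboard core: 64 mm outside, 38 mm bore, 19 mm wide, 60 g. Starts flat on the outer lid's top, round collar and stem (underside 20 mm, top 39 mm above the bench; stem tip at 68 mm). Origin: centre of its underside, z along its axis.
- tape_center (a point): Centre of the tape roll, half-way up (9.5 mm above its underside). The bench in front of the vice, about x = 0.41, y = 0.16, is bare in every start. The vice (150 mm high) fills x 0.45 to 0.63, y 0.08 to 0.32 and the tool box (180 mm high) x 0.30 to 0.67, y below -0.25: carry above or round them.
- screw_jar_mid (a point): Bystander: middle of the glass jar of screws, 68 mm wide, 84 mm high, beside the near end of the tool box. Leave alone.
- offcut_mid (a point): Bystander: middle of a pine offcut, 38 x 60 x 38 mm, on the bench to the left, in front of the vice. Leave alone.
- sanding_block_mid (a point): Bystander: middle of the cork sanding block, 113 x 64 x 32 mm, behind the vice at the far edge of the bench. Leave alone.
Not all that is in view belongs to the job. What is meant by the tape_roll is not turquoise, and is the larger of those in its own colour.

How it is judged:
On the way, in this order (a step that is already met when the one before it is completed fails the run):
1. the tape roll is set down flat on the bench (not dropped: still touched by the fingers within 6 mm of the bench) (height (world z) of tape_center below 0.0155 m and angle between tape_roll's own z axis and vertical below 0.15 rad and contact force between tape_roll and the fingers above 0.2 N), for 0.04 s.
2. the two lids, still nested, are lowered home into the tin with the stem still between the fingers (within 4 mm), the tape roll left lying on the bench (z of stem_grip in the frame of tin_mouth below 0.046 m and horizontal distance between stem_grip and tin_mouth below 0.004 m and angle between inner_lid's own z axis and vertical below 0.06 rad and z of collar_grip in the frame of stem_grip below -0.019 m and contact force between inner_lid and the fingers above 0.2 N and height (world z) of tape_center below 0.0125 m), for 0.04 s.
At the end, for the whole second after the job is handed in: Inner lid untouched, home in the tin (3 mm of depth, 4 mm of centre, level to 0.06 rad); outer lid held still in the fingers, level to 0.15 rad, its skirt above the stem's tip, touching neither tin nor inner lid; tape roll flat and still on the bench (z of stem_grip in the frame of tin_mouth below 0.045 m and horizontal distance between stem_grip and tin_mouth below 0.004 m and angle between inner_lid's own z axis and vertical below 0.06 rad and z of collar_grip in the frame of stem_grip above 0.042 m and angle between outer_lid's own z axis and vertical below 0.15 rad and contact force between outer_lid and the fingers above 1 N and contact force between outer_lid and inner_lid below 0.05 N and contact force between outer_lid and tin below 0.05 N and linear speed of outer_lid below 0.03 m/s and contact force between inner_lid and the fingers below 0.05 N and linear speed of each of inner_lid, tape_roll below 0.02 m/s and height (world z) of tape_center below 0.0125 m and angle between tape_roll's own z axis and vertical below 0.08 rad); the arm keeps its last pose, push and grip.
It fails at once if the outer lid comes more than 6 mm off the inner lid while the inner lid is not home in the tin (within 4 mm of depth, 5 mm of centre), or the inner lid comes up with it (z of collar_grip in the frame of stem_grip above -0.018 m and not (z of stem_grip in the frame of tin_mouth below 0.046 m and horizontal distance between stem_grip and tin_mouth below 0.005 m)).
It fails at once if the inner lid with its parts is tipped by more than 0.35 rad (angle between inner_lid's own z axis and vertical above 0.35 rad).
It fails at once if the tin is shifted more than 20 mm or tipped (distance of tin from where it was at the start of the episode above 0.02 m or angle between tin's own z axis and vertical above 0.15 rad).
It fails at once if one of the three bystanders (screw jar, wood offcut, sanding block) is moved more than 10 mm (distance of any of screw_jar_mid, offcut_mid, sanding_block_mid from where it was at the start of the episode above 0.01 m).
It also fails if it takes over 61 s, if anything falls off the work surface, if the arm or the gripper's body presses on something with over 40 N, if the wrist force passes 120 N, or if a joint passes its speed limit or range.

## Working session

There is one attempt and no reset: what is moved stays moved. The work goes in short steps, Python scripts to look and compute and a tool call to move; the robot and the scene stay as the last step left them, time stands still between calls to the robot, and variables do not carry over. Pictures are saved under pics/ and viewed, at most 10 in all, crops included, and the job is handed in when it is done.

Besides the shell and the picture viewer there is one more tool, called after "Call:" as a command line: name --pt "numbers of a row" for each row, then --argument value for the rest. move_arm: Moves the arm, as the interface text tells. Its arguments: {"type":"object","properties":{"series":{"type":"array"},"newtons":{"type":"number"}},"required":["series"]}

```bash
mkdir -p pics; cat > h.py <<'E'
from cell import r, viewer, models
import numpy as np, cv2
from scipy.spatial.transform import Rotation as R
def cloud(p):
    v,u=np.mgrid[0:400,0:640]
    xd=(u-p['cx'])/p['fx'];yd=(v-p['cy'])/p['fy']
    x,y=xd.copy(),yd.copy()
    for _ in range(10):
        s=1+p['k1']*(x*x+y*y);x=xd/s;y=yd/s
    z=p['range_z'];P=np.stack([x*z,y*z,z],-1)
    T=np.array(p['pose']);W=P@T[:3,:3].T+T[:3,3];W[z==0]=np.nan
    return W
def save(p,n): cv2.imwrite(n,cv2.cvtColor(p['img'],cv2.COLOR_RGB2BGR))
E
python3 - <<'E'
from h import *
np.set_printoptions(precision=4,suppress=True)
s=r.get_state();print(s['t'],s['position'],s['orientation'],s['width'])
for c in['top','side']:
    p=viewer.read_camera(c);save(p,f'pics/{c}0.png');print(c,np.array(p['pose'])[:3,3])
    for q in['tin_mouth','tape_center','stem_grip','collar_grip','inner_lid','tin','offcut_mid','screw_jar_mid']:
        print(q,[(np.array(d['position']),round(d['confidence'],2)) for d in models.mark_of(p,q)[:4]])
E
```

```text
0.0 [ 0.1691 -0.549   0.2131] [-3.1049 -0.4673  0.0003] 0.0912787112557964
top [0.3815 0.0488 1.1412]
tin_mouth [(array([ 0.6367, -0.112 ,  0.0296]), 0.31)]
tape_center [(array([0.6648, 0.0349, 0.004 ]), 0.79), (array([ 0.2803, -0.1906,  0.0093]), 0.76), (array([ 0.6363, -0.1117,  0.0311]), 0.69)]
stem_grip [(array([ 0.641 , -0.1165,  0.0537]), 0.58), (array([ 0.4447, -0.0432,  0.0679]), 0.47)]
collar_grip [(array([ 0.6361, -0.1131,  0.0313]), 0.8)]
inner_lid [(array([ 0.6393, -0.1123,  0.0026]), 0.54)]
tin [(array([ 0.4477, -0.04  , -0.0014]), 0.55)]
offcut_mid [(array([0.3552, 0.2469, 0.0182]), 0.64), (array([ 0.443 , -0.0444,  0.0024]), 0.57)]
screw_jar_mid [(array([ 0.3841, -0.2065,  0.0411]), 0.96)]
side [0.3621 0.9619 0.5188]
tin_mouth [(array([ 0.4474, -0.041 ,  0.0691]), 0.76), (array([ 0.64  , -0.1081,  0.0082]), 0.42)]
tape_center [(array([ 0.2814, -0.19  ,  0.0076]), 0.73), (array([ 0.6388, -0.1154,  0.0277]), 0.58)]
stem_grip [(array([ 0.6358, -0.1123,  0.0591]), 0.59), (array([0.6729, 0.1542, 0.0167]), 0.49)]
collar_grip [(array([ 0.6341, -0.1153,  0.0285]), 0.67)]
inner_lid []
tin [(array([ 0.4483, -0.049 ,  0.0012]), 0.74)]
offcut_mid [(array([0.3517, 0.2484, 0.0209]), 0.79)]
screw_jar_mid [(array([ 0.3809, -0.2063,  0.038 ]), 0.79)]
```

View pics/top0.png

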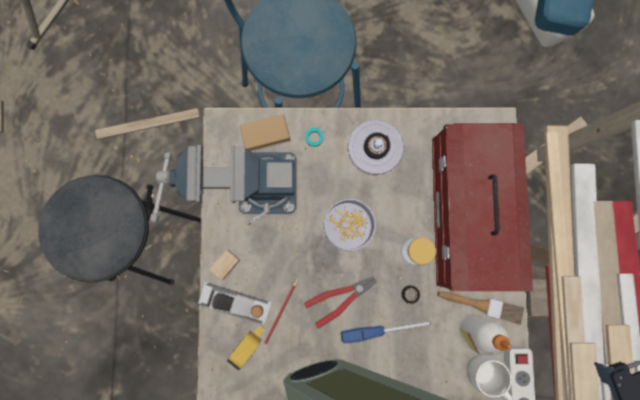

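```bash
cat >> h.py <<'E'
def fit(xy):
    from scipy.optimize import least_squares
    a=least_squares(lambda q:np.hypot(xy[:,0]-q[0],xy[:,1]-q[1])-q[2],[*xy.mean(0),.05],loss='soft_l1',f_scale=.001).x
    return a
def hull(W,c,rad,z0,z1):
    m=(np.hypot(W[...,0]-c[0],W[...,1]-c[1])<rad)&(W[...,2]>z0)&(W[...,2]<z1)
    q=W[m]
    return q, m
E
python3 - <<'E'
from h import *
np.set_printoptions(precision=4,suppress=True)
p=viewer.read_camera('top');W=cloud(p)
bench=W[(abs(W[...,2])<.01)];print('bench z',np.median(bench[:,2]))
for n,c,rad,z0,z1 in[('tinrim',(.445,-.043),.075,.06,.085),('lidtop',(.637,-.113),.075,.012,.028),('tape',(.637,-.113),.045,.033,.043),('collar',(.637,-.113),.03,.0405,.05),('stem',(.637,-.113),.03,.058,.08)]:
    q,m=hull(W,c,rad,z0,z1)
    if len(q)<5: print(n,len(q));continue
    ht=cv2.convexHull(q[:,:2].astype(np.float32))[:,0]
    (cx,cy),R0=cv2.minEnclosingCircle(q[:,:2].astype(np.float32))
    print(n,len(q),'fit',fit(ht),'enc',cx,cy,R0,'z',np.median(q[:,2]))
E
```

```text
bench z -0.00022919487056560772
tinrim 250 fit [ 0.4467 -0.0445  0.0585] enc 0.4469028115272522 -0.04458519443869591 0.059031713753938675 z 0.06925230967953833
lidtop 1801 fit [ 0.6384 -0.114   0.0671] enc 0.6383910775184631 -0.11428104341030121 0.06795597076416016 z 0.01948713016580017
tape 407 fit [ 0.6384 -0.1152  0.0318] enc 0.6387656331062317 -0.1172846257686615 0.03393908217549324 z 0.03849068074503448
collar 129 fit [ 0.6373 -0.1123  0.0284] enc 0.6368220448493958 -0.11246059089899063 0.02945740707218647 z 0.04292801268833912
stem 44 fit [ 0.6376 -0.1144  0.0076] enc 0.6376638412475586 -0.11429045349359512 0.008261460810899734 z 0.06773651439544381
```

The top view shows the lid set, with the larger black tape roll on it, at px (376,147). The tin is at (349,225). The small black roll at (411,295) and the turquoise ring at (314,137) are decoys. The fits put the lids at (0.638, -0.114) and the tin at (0.447, -0.0445). I'm moving now.

Call:
move_arm --pt "0 0 -0.095 0 0 1 1" --pt "0 0 -0.095 0.4 0.4 0.8 1" --pt "0 0 0 0.8 0.8 0 1" --pt "0 0 0 0.8 0.8 0 1" --pt "0 0 0 0.8 0.8 0 1" --newtons 15

```text
t: 1.58
position: [0.3102, -0.4083, 0.3042]
orientation: [3.141, -0.0, 0.001]
ft_force: [0.7, -0.7, -0.0]
width: 0.0909
gripper_force: 0.0
```

Call:
move_arm --pt "0 0 0 0.8 0.8 0 1" --pt "0 0 0 0.8 0.8 0 1" --pt "0 0 0 0.8 0.8 0 1" --pt "0 0 0 0.8 0.8 0 1" --pt "0 0 0 0.8 0.8 0 1"

```text
t: 2.2
position: [0.5104, -0.2081, 0.3042]
orientation: [3.141, 0.001, 0.001]
ft_force: [0.7, -1.1, -0.6]
width: 0.091
gripper_force: 0.0
```

Call:
move_arm --pt "0 0 0 0.85 0.63 0 1" --pt "0 0 0 0.85 0.63 0 1" --pt "0 0 0 0.85 0.62 0 1" --pt "0 0 0 0 0 -1 1" --pt "0 0 0 0 0 -1 1"

```text
t: 2.82
position: [0.6376, -0.1148, 0.2028]
orientation: [3.141, 0.003, 0.002]
ft_force: [0.0, 0.0, -0.4]
width: 0.0913
gripper_force: 0.0
```

Call:
move_arm --pt "0 0 0 0 0 -1 1" --pt "0 0 0 0 0 -0.8 1" --pt "0 0 0 0 0 -0.2 1" --pt "0 0 0 0 0 0 1"

```text
t: 3.32
position: [0.6372, -0.1156, 0.1044]
orientation: [3.141, 0.0, 0.001]
ft_force: [-0.7, 0.2, 0.5]
width: 0.0913
gripper_force: 0.0
```

```bash
python3 - <<'E'
from h import *
p=viewer.read_camera('side');save(p,'pics/side1.png');q=viewer.read_camera('top')
a=cv2.cvtColor(p['img'],cv2.COLOR_RGB2BGR);b=cv2.cvtColor(q['img'],cv2.COLOR_RGB2BGR)
cv2.imwrite('pics/c1.png',np.hstack([cv2.resize(a[150:400,100:400],(400,333)),cv2.resize(b[80:280,280:520],(400,333))]))
print(r.get_state()['position'])
E
```

```text
[ 0.6381999  -0.11580942  0.10608925]
```

View pics/side1.png

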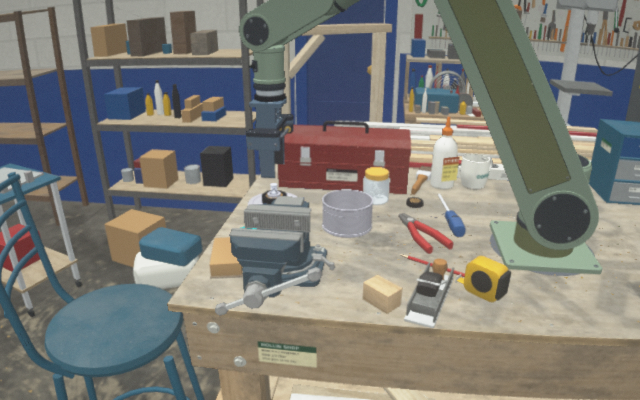

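The gripper is above the lid set at px (270,165). The side view is partly blocked by the vice, but nothing is in the way. I'm descending to the tape.

Call:
move_arm --pt "0 0 0 0 0.02 -0.7 1" --pt "0 0 0 0 0 -0.6 1" --pt "0 0 0 0 0 -0.3 1" --pt "0 0 0 0 0 0 1"

```text
t: 3.92
position: [0.637, -0.1146, 0.0242]
orientation: [3.141, 0.0, 0.0]
ft_force: [0.1, -0.2, 0.3]
width: 0.0911
gripper_force: 0.0
```

Call:
move_arm --pt "0 0 0 0 0 0 0.6" --pt "0 0 0 0 0 0 0.6" --pt "0 0 0 0 0 0 0.6" --pt "0 0 0 0 0 0 0.6" --pt "0 0 0 0 0 0 0.6"

```text
t: 4.55
position: [0.6373, -0.1146, 0.0248]
orientation: [3.141, 0.001, 0.002]
ft_force: [-0.3, -0.1, 5.5]
width: 0.0644
gripper_force: 15.0
```

Call:
move_arm --pt "0 0 0 0 0 0.1 0.5" --pt "0 0 0 0 0 0.3 0.5" --pt "0 0 0 0 0 0.4 0.5" --pt "0 0 0 0 0 0.5 0.5" --pt "0 0 0 0 0 0.5 0.5"

```text
t: 5.18
position: [0.6367, -0.1145, 0.1154]
orientation: [3.141, 0.001, 0.0]
ft_force: [1.1, -0.2, -1.7]
width: 0.0644
gripper_force: 15.0
```

```bash
python3 - <<'E'
from h import *
np.set_printoptions(precision=4,suppress=True)
s=r.get_state();print(s['position'],s['width'],s['ft_force'],s['gripper_force'])
p=viewer.read_camera('side');save(p,'pics/s2.png');q=viewer.read_camera('top');
b=cv2.cvtColor(q['img'],cv2.COLOR_RGB2BGR);a=cv2.cvtColor(p['img'],cv2.COLOR_RGB2BGR)
cv2.imwrite('pics/c2.png',np.hstack([cv2.resize(a[80:230,200:350],(390,390)),cv2.resize(b[80:230,300:450],(390,390))]))
E
```

```text
[ 0.6367 -0.1145  0.1154] 0.06441834211966574 [ 1.1016 -0.2232 -1.7289] 14.999861950054765
```

View pics/c2.png

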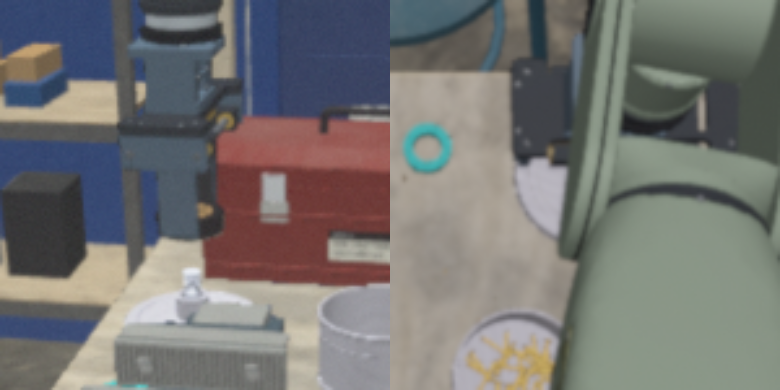

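The lids, collar and stem are bare at px (190,300) in the left half, and the tape is up between the fingers. I'm carrying it high, round the vice corner.

Call:
move_arm --pt "0 0 0 0 0 0.9 0.5" --pt "0 0 0 -0.3 0.2 0.8 0.5" --pt "0 0 0 -0.8 0.7 0 0.5" --pt "0 0 0 -0.8 0.7 0 0.5" --pt "0 0 0 -0.8 0.7 0 0.5"

```text
t: 5.9
position: [0.4999, 0.0014, 0.1982]
orientation: [-3.141, 0.0, 0.002]
ft_force: [0.1, 0.7, -0.2]
width: 0.0641
gripper_force: 15.0
```

Call:
move_arm --pt "0 0 0 -0.8 0.7 0 0.5" --pt "0 0 0 -0.8 0.7 0 0.5" --pt "0 0 0 -0.8 0.7 0 0.5" --pt "0 0 0 -0.24 0.29 -0.2 0.5" --pt "0 0 0 0 0 -0.5 0.5"

```text
t: 6.52
position: [0.3692, 0.121, 0.1641]
orientation: [-3.141, -0.004, -0.004]
ft_force: [-0.5, 0.2, -0.9]
width: 0.0644
gripper_force: 15.0
```

Call:
move_arm --pt "0 0 0 0 0 -1 0.5" --pt "0 0 0 0 0 -1 0.5" --pt "0 0 0 0 0 -0.8 0.5" --pt "0 0 0 0 0 -0.1 0.5" --pt "0 0 0 0 0 0 0.5"

```text
t: 7.15
position: [0.3702, 0.1201, 0.0194]
orientation: [-3.142, -0.001, -0.001]
ft_force: [0.3, -0.1, -0.4]
width: 0.0642
gripper_force: 15.0
```

Call:
move_arm --pt "0 0 0 0 0 -0.16 0.5" --pt "0 0 0 0 0 -0.06 0.5" --pt "0 0 0 0 0 -0.04 0.5" --pt "0 0 0 0 0 0 0.5"

```text
t: 7.65
position: [0.3698, 0.12, 0.0061]
orientation: [3.142, 0.001, 0.0]
ft_force: [0.4, -0.2, -0.4]
width: 0.0645
gripper_force: 15.0
```

Call:
move_arm --pt "0 0 0 0 0 -0.03 0.5" --pt "0 0 0 0 0 0 0.5"

```text
t: 7.9
position: [0.37, 0.12, 0.0048]
orientation: [-3.142, -0.001, -0.001]
ft_force: [-0.1, 0.0, 4.3]
width: 0.0641
gripper_force: 15.0
```

Call:
move_arm --pt "0 0 0 0 0 0 0.5" --pt "0 0 0 0 0 0 1" --pt "0 0 0 0 0 0 1" --pt "0 0 0 0 0 0 1" --pt "0 0 0 0 0 0 1"

```text
t: 8.52
position: [0.3697, 0.1199, 0.0044]
orientation: [3.141, 0.001, -0.0]
ft_force: [0.2, 0.4, 0.6]
width: 0.0911
gripper_force: 0.0
```

Call:
move_arm --pt "0 0 0 0 0 0.4 1" --pt "0 0 0 0 0 1 1" --pt "0 0 0 0 0 1 1" --pt "0 0 0 0 0 1 1" --pt "0 0 0 0 0 0.9 1"

```text
t: 9.15
position: [0.3696, 0.1199, 0.2214]
orientation: [-3.141, -0.001, -0.002]
ft_force: [1.3, -0.3, 0.0]
width: 0.0911
gripper_force: 0.0
```

Call:
move_arm --pt "0 0 0 0.8 -0.7 0 1" --pt "0 0 0 0.8 -0.7 0 1" --pt "0 0 0 0.8 -0.7 0 1" --pt "0 0 0 0 0 0 0.5"

```text
t: 9.65
position: [0.4918, 0.013, 0.2188]
orientation: [3.141, -0.005, 0.0]
ft_force: [0.4, 0.1, 0.4]
width: 0.0839
gripper_force: 0.0
```

```bash
python3 - <<'E'
from h import *
np.set_printoptions(precision=4,suppress=True)
print(r.get_state()['position'],r.get_state()['width'])
p=viewer.read_camera('top');W=cloud(p);save(p,'pics/t3.png')
for n,c,rad,z0,z1 in[('lidtop',(.637,-.113),.075,.012,.028),('stem',(.637,-.113),.03,.058,.08),('tape',(.37,.12),.045,.012,.03),('tinrim',(.445,-.043),.075,.06,.085)]:
    q,m=hull(W,c,rad,z0,z1)
    if len(q)<5: print(n,len(q));continue
    ht=cv2.convexHull(q[:,:2].astype(np.float32))[:,0]
    print(n,len(q),'fit',fit(ht),'enc',cv2.minEnclosingCircle(q[:,:2].astype(np.float32)),'z',np.median(q[:,2]))
E
```

```text
[0.4918 0.013  0.2188] 0.08388226202300432
lidtop 909 fit [ 0.6391 -0.1141  0.0669] enc ((0.6395555138587952, -0.11447769403457642), 0.06752274185419083) z 0.019565052253419646
stem 0
tape 358 fit [0.3715 0.1198 0.0312] enc ((0.372851699590683, 0.11971259862184525), 0.03289084881544113) z 0.018624161942893958
tinrim 110 fit [ 0.4466 -0.0443  0.0583] enc ((0.44292521476745605, -0.04131833463907242), 0.058511871844530106) z 0.06956049938143294
```

Call:
move_arm --pt "0 0 0 0.73 -0.64 0 0.6" --pt "0 0 0 0.73 -0.64 0 0.6" --pt "0 0 0 0.73 -0.64 0 0.6" --pt "0 0 0 0.73 -0.63 0 0.6" --pt "0 0 0 0 0 -1 0.6"

```text
t: 10.32
position: [0.6403, -0.1141, 0.1724]
orientation: [3.139, -0.001, 0.017]
ft_force: [-0.5, 0.9, -1.0]
width: 0.0548
gripper_force: 0.0
```

Call:
move_arm --pt "0 0 0 0 0 -1 0.6" --pt "0 0 0 0 0 -0.7 0.6" --pt "0 0 0 0 0 -0.3 0.6" --pt "0 0 0 0 0 0 0.6"

```text
t: 10.82
position: [0.6352, -0.1117, 0.0692]
orientation: [-3.141, -0.002, 0.002]
ft_force: [0.7, -0.8, -0.8]
width: 0.0548
gripper_force: 0.0
```

Call:
move_arm --pt "0 0 0 0.05 -0.05 -0.2 0.6" --pt "0 0 0 0 0 -0.2 0.6" --pt "0 0 0 0 0 0 0.6" --pt "0 0 0 0 0 0 0.6"

```text
t: 11.32
position: [0.6384, -0.1151, 0.0497]
orientation: [3.141, 0.0, 0.001]
ft_force: [-0.1, -0.1, -0.3]
width: 0.0546
gripper_force: 0.0
```

Call:
move_arm --pt "0 0 0 0 0.02 -0.03 0.6" --pt "0 0 0 0 0 0 0.1" --pt "0 0 0 0 0 0 0.1" --pt "0 0 0 0 0 0 0.1" --pt "0 0 0 0 0 0 0" --newtons 40

```text
t: 11.95
position: [0.6383, -0.114, 0.048]
orientation: [3.141, 0.001, 0.0]
ft_force: [0.4, 0.5, -0.2]
width: 0.0177
gripper_force: 0.0
```

Call:
move_arm --pt "0 0 0 0 0 0 0" --pt "0 0 0 0 0 0 0" --pt "0 0 0 0 0 0 0"

```text
t: 12.32
position: [0.6383, -0.1141, 0.048]
orientation: [3.141, 0.001, 0.0]
ft_force: [-0.6, -0.6, 0.4]
width: 0.0151
gripper_force: 40.0
```

Call:
move_arm --pt "0 0 0 0 0 0.1 0" --pt "0 0 0 0 0 0.3 0" --pt "0 0 0 0 0 0.5 0" --pt "0 0 0 0 0 0.6 0" --pt "0 0 0 0 0 0.5 0"

```text
t: 12.95
position: [0.6384, -0.114, 0.1499]
orientation: [3.141, 0.001, 0.002]
ft_force: [0.2, 0.3, -4.1]
width: 0.0149
gripper_force: 40.0
```

```bash
python3 - <<'E'
from h import *
np.set_printoptions(precision=4,suppress=True)
s=r.get_state();print(s['position'],s['width'],s['ft_force'],s['gripper_force'])
p=viewer.read_camera('side');a=cv2.cvtColor(p['img'],cv2.COLOR_RGB2BGR)
cv2.imwrite('pics/c4.png',cv2.resize(a[80:260,180:400],(733,600)))
E
```

```text
[ 0.6384 -0.114   0.1499] 0.014937273885699834 [ 0.2089  0.2608 -4.0741] 39.999003410339355
```

View pics/c4.png

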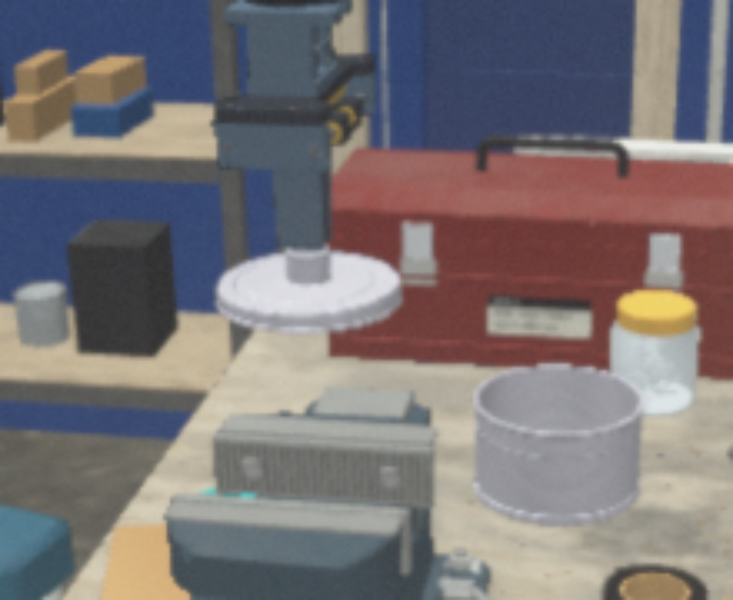

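Both lids hang level from the stem at px (308,290) of the crop, and the tape lies on the bench at the lower right. I'm carrying them over the tin.

Call:
move_arm --pt "0 0 0 -0.4 0.15 0 0" --pt "0 0 0 -0.7 0.25 0 0" --pt "0 0 0 -0.8 0.29 0 0" --pt "0 0 0 -0.8 0.29 0 0" --pt "0 0 0 -0.7 0.25 0 0"

```text
t: 13.62
position: [0.4664, -0.0519, 0.148]
orientation: [-3.141, -0.0, 0.001]
ft_force: [-0.1, 0.2, -3.7]
width: 0.0147
gripper_force: 40.0
```

Call:
move_arm --pt "0 0 0 -0.43 0.16 0 0" --pt "0 0 0 0 0 0 0" --pt "0 0 0 0 0 0 0" --pt "0 0 0 0 0 0 0"

```text
t: 14.12
position: [0.448, -0.0449, 0.1481]
orientation: [3.141, 0.0, 0.002]
ft_force: [-0.1, 0.1, -4.1]
width: 0.0146
gripper_force: 40.0
```

```bash
python3 - <<'E'
from h import *
np.set_printoptions(precision=4,suppress=True)
s=r.get_state();print(s['position'],s['width'],s['ft_force'],s['gripper_force'])
p=viewer.read_camera('side');a=cv2.cvtColor(p['img'],cv2.COLOR_RGB2BGR);W=cloud(p)
for n,c,rad,z0,z1 in[('lidedge',(.446,-.044),.08,.106,.124),('lidtop',(.446,-.044),.08,.117,.126),('tinrim',(.446,-.044),.075,.066,.076),('tinwall',(.446,-.044),.075,.02,.06)]:
    q,m=hull(W,c,rad,z0,z1)
    if len(q)<5: print(n,len(q));continue
    ht=cv2.convexHull(q[:,:2].astype(np.float32))[:,0]
    print(n,len(q),'fit',fit(ht),'all',fit(q[:,:2]),'enc',cv2.minEnclosingCircle(q[:,:2].astype(np.float32)),'z',np.median(q[:,2]))
cv2.imwrite('pics/c5.png',cv2.resize(a[80:260,240:460],(733,600)))
E
```

```text
[ 0.448  -0.0449  0.1481] 0.014637261657159822 [-0.0598  0.0974 -4.0852] 39.997183084487915
lidedge 1238 fit [ 0.449  -0.0405  0.0679] all [ 0.4482 -0.0332  0.0552] enc ((0.44984549283981323, -0.040817152708768845), 0.07031867653131485) z 0.1202766928377238
lidtop 965 fit [ 0.4494 -0.0415  0.0674] all [ 0.4494 -0.0446  0.0512] enc ((0.44842007756233215, -0.04213372990489006), 0.06976799666881561) z 0.12072366184690098
tinrim 169 fit [ 0.4468 -0.0405  0.0585] all [ 0.4471 -0.0416  0.0571] enc ((0.44663187861442566, -0.04047340527176857), 0.05978085845708847) z 0.06950949072760321
tinwall 1268 fit [ 0.447  -0.0426  0.0598] all [ 0.447  -0.0423  0.0569] enc ((0.44596150517463684, -0.043105125427246094), 0.06219596043229103) z 0.04116845807869787
```

View pics/c5.png

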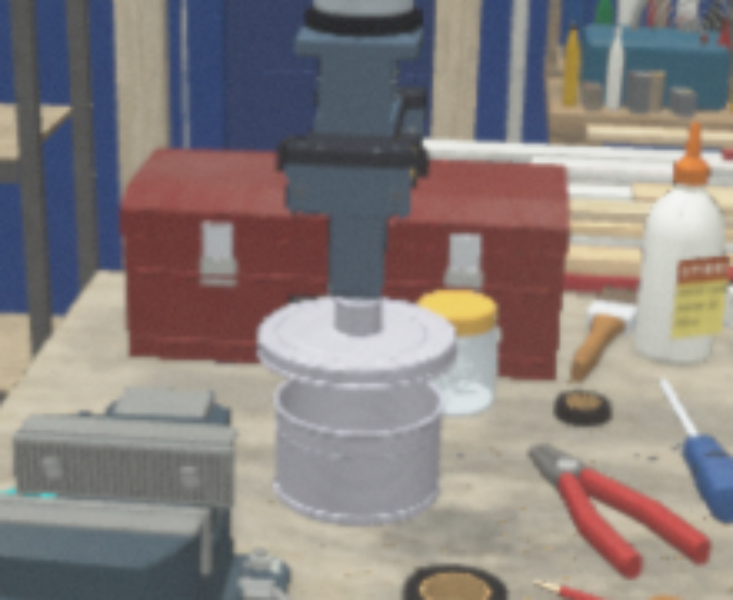

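The lids hang level over the tin, with the rim at px (357,395). I'm correcting x by -1.5 mm and lowering.

Call:
move_arm --pt "0 0 0 -0.03 0.01 -0.2 0" --pt "0 0 0 0 0 -0.3 0" --pt "0 0 0 0 0 -0.15 0" --pt "0 0 0 0 0 -0.06 0" --pt "0 0 0 0 0 0 0"

```text
t: 14.8
position: [0.4454, -0.0441, 0.1124]
orientation: [3.142, 0.001, -0.0]
ft_force: [-0.3, 0.2, -3.9]
width: 0.0147
gripper_force: 40.0
```

Call:
move_arm --pt "0 0 0 0.02 0 -0.06 0" --pt "0 0 0 0 0 -0.06 0" --pt "0 0 0 0 0 -0.02 0" --pt "0 0 0 0 0 0 0"

```text
t: 15.3
position: [0.4462, -0.044, 0.1054]
orientation: [3.142, 0.001, -0.0]
ft_force: [0.5, 1.3, -5.1]
width: 0.0147
gripper_force: 40.0
```

Call:
move_arm --pt "0 0 0 0 0 -0.02 0" --pt "0 0 0 0 0 -0.01 0" --pt "0 0 0 0 0 0 0"

```text
t: 15.68
position: [0.4463, -0.044, 0.104]
orientation: [3.141, 0.001, 0.0]
ft_force: [0.1, 0.6, -4.7]
width: 0.015
gripper_force: 40.0
```

Call:
move_arm --pt "0 0 0 0 0 -0.02 0" --pt "0 0 0 0 0 0 0"

```text
t: 15.92
position: [0.4463, -0.0441, 0.1039]
orientation: [3.141, 0.001, 0.001]
ft_force: [-2.7, 1.2, 4.6]
width: 0.0152
gripper_force: 40.0
```

Call:
move_arm --pt "0 0 0 0 0 -0.01 0" --pt "0 0 0 0 0 0 0"

```text
t: 16.18
position: [0.4464, -0.0441, 0.1039]
orientation: [3.141, 0.001, 0.001]
ft_force: [-3.4, 0.9, 9.9]
width: 0.015
gripper_force: 40.0
```

It's home: the force rose firmly at z 0.104. I'll release and go down to the collar.

Call:
move_arm --pt "0 0 0 0 0 0.01 0.1" --pt "0 0 0 0 0 0 0.65" --pt "0 0 0 0 0 0 0.65" --pt "0 0 0 0 0 0 0.65" --pt "0 0 0 0 0 0 0.65" --newtons 20

```text
t: 16.8
position: [0.4464, -0.0441, 0.1029]
orientation: [3.142, 0.0, -0.0]
ft_force: [-0.6, 0.2, -0.5]
width: 0.0524
gripper_force: 0.0
```

```bash
python3 - <<'E'
from h import *
np.set_printoptions(precision=4,suppress=True)
s=r.get_state();print(s['position'],s['width'],s['ft_force'],s['gripper_force'])
p=viewer.read_camera('side');a=cv2.cvtColor(p['img'],cv2.COLOR_RGB2BGR);W=cloud(p)
q,m=hull(W,(.446,-.044),.066,.066,.082);q=q[np.hypot(q[:,0]-.446,q[:,1]+.044)>.025]
A=np.c_[q[:,:2],np.ones(len(q))];print(np.linalg.lstsq(A,q[:,2],rcond=None)[0],np.median(q[:,2]))
cv2.imwrite('pics/c6.png',cv2.resize(a[80:260,240:460],(733,600)))
E
```

```text
[ 0.4464 -0.0441  0.1029] 0.052422211117416025 [-0.646   0.1653 -0.4634] 0.0
[ 0.0026 -0.0032  0.0752] 0.076517911318225
```

View pics/c6.png

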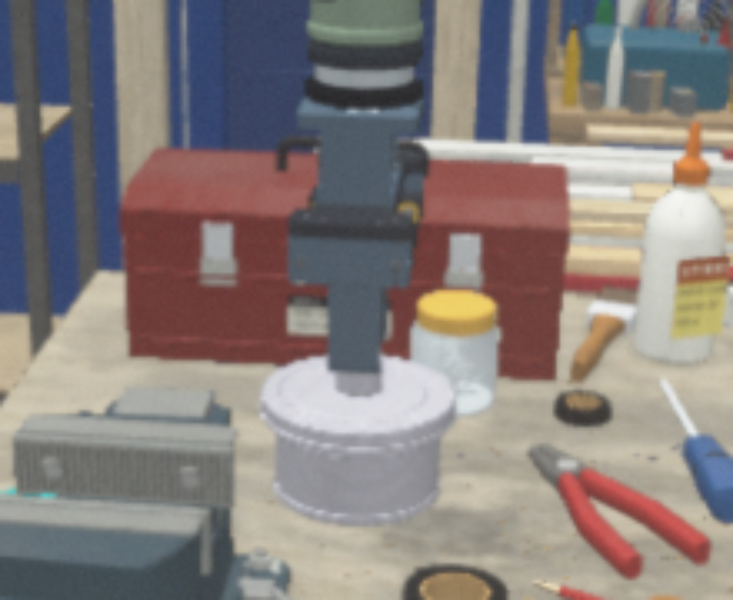

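The lid sits flush and level (top at 0.0765) at px (357,395). I'm descending round the collar.

Call:
move_arm --pt "0 0 0 0 0 -0.2 0.65" --pt "0 0 0 0 0 -0.2 0.65" --pt "0 0 0 0 0 -0.04 0.65" --pt "0 0 0 0 0 0 0.65"

```text
t: 17.35
position: [0.4461, -0.044, 0.0806]
orientation: [3.142, 0.001, -0.001]
ft_force: [-0.9, -0.0, -0.9]
width: 0.0591
gripper_force: 0.0
```

Call:
move_arm --pt "0 0 0 0 0 0 0.2" --pt "0 0 0 0 0 0 0.2" --pt "0 0 0 0 0 0 0.2" --pt "0 0 0 0 0 0 0.2" --pt "0 0 0 0 0 0 0.2"

```text
t: 17.98
position: [0.4464, -0.044, 0.0811]
orientation: [3.141, 0.001, 0.0]
ft_force: [0.1, -1.6, 2.0]
width: 0.0314
gripper_force: 20.0
```

Call:
move_arm --pt "0 0 0 0 0 0.04 0.2" --pt "0 0 0 0 0 0.1 0.2" --pt "0 0 0 0 0 0.1 0.2" --pt "0 0 0 0 0 0.1 0.2" --pt "0 0 0 0 0 0 0.2" --newtons 25

```text
t: 18.6
position: [0.4467, -0.0441, 0.0985]
orientation: [3.141, 0.001, 0.002]
ft_force: [-0.0, 0.1, -1.7]
width: 0.0315
gripper_force: 25.0
```

Force is -1.7 N, so only the outer lid is in the grip. I'll lift it the rest of the way.

Call:
move_arm --pt "0 0 0 0 0 0.2 0.2" --pt "0 0 0 0 0 0.3 0.2" --pt "0 0 0 0 0 0.4 0.2" --pt "0 0 0 0 0 0.4 0.2" --pt "0 0 0 0 0 0.2 0.2"

```text
t: 19.23
position: [0.4468, -0.0441, 0.1743]
orientation: [3.141, 0.001, 0.003]
ft_force: [-0.3, -0.4, -1.4]
width: 0.0314
gripper_force: 25.0
```

Call:
move_arm --pt "0 0 0 0 0 0 0.2" --pt "0 0 0 0 0 0 0.2" --pt "0 0 0 0 0 0 0.2" --pt "0 0 0 0 0 0 0.2"

```text
t: 19.73
position: [0.446, -0.044, 0.1725]
orientation: [-3.142, -0.001, 0.002]
ft_force: [-1.0, 0.9, -0.5]
width: 0.0316
gripper_force: 25.0
```

```bash
python3 - <<'E'
from h import *
np.set_printoptions(precision=4,suppress=True)
s=r.get_state();print(s['position'],s['width'],s['ft_force'],s['gripper_force'])
p=viewer.read_camera('side');a=cv2.cvtColor(p['img'],cv2.COLOR_RGB2BGR)
cv2.imwrite('pics/c7.png',cv2.resize(a[80:260,240:460],(733,600)))
E
```

```text
[ 0.446  -0.044   0.1725] 0.031632952814891625 [-0.9873  0.8855 -0.48  ] 24.999744831584394
```

View pics/c7.png

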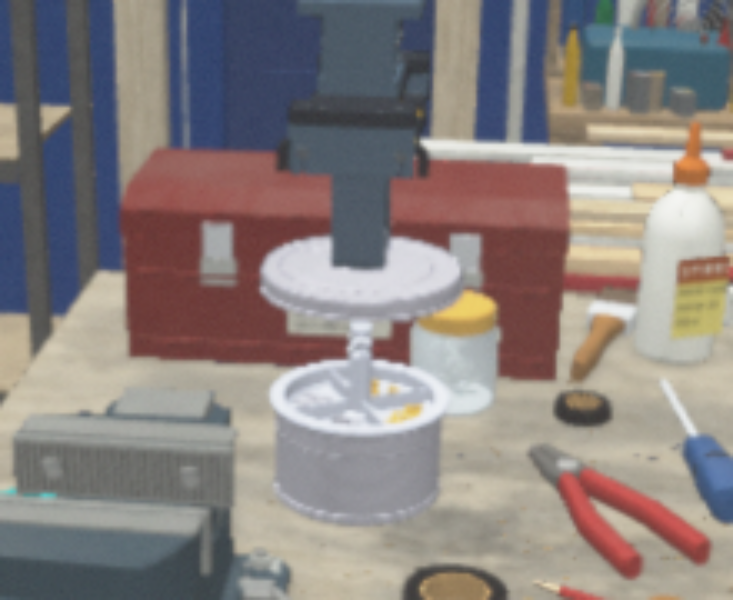

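The outer lid is held level at px (360,275), about 25 mm clear of the stem tip at (360,325). The inner tray is seated flush in the tin.

```bash
python3 -c "
from h import *
print(r.finish_job())"
```

```text
the job is handed in; nothing more can be done
None
```

I handed the job in at about 20 s of the 61 s allowed: tape flat on the bench, inner lid seated in the tin, and outer lid held level about 25 mm above the stem tip. The hand-in call returned no verdict.

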